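Hang the dipping pail up to drain

ROBOT

A 6-joint arm with a two-finger parallel gripper is mounted at the origin on a cart in front of the work surface, level with it; the furniture and walls round the work are solid. World frame = base frame: x ahead of the robot, y to its left, z up, the work surface at z = 0. Lengths are in mm, angles in rad, forces in N, time in s.
With the tool pointing down it reaches from about 375 to 925 mm from the base axis. Payload 5.7 kg.
Tool frame: the origin (TCP) lies on the mounting face of the last link; the fingertips stand 182 mm ahead of it and the grasp point (between the pads) lies 163 mm ahead of it (robot.nose_length is the distance from the TCP to the fingertips, in mm); x points along the fingers, z is the direction in which the jaws open and shut, and the axes are right-handed (so a half turn about x gives the same grasp; the last joint's range is limited). The gripper opens to 88 mm and grips with 3 to 60 N. Pads are 20 mm wide; open, the fingers measure 115 mm over their backs; the gripper's body (75 mm by 178 mm) begins 61 mm behind the grasp point.
Start: joints at [1.179, 0.359, 1.51, -0, 1.272, -0.115], TCP at [163.968, 577.148, 404.623] pointing down, gripper open.
Joint ranges: [-2.97, 2.97], [-1.01, 2.36], [0.21, 2.38], [-0.96, 4.11], [0.2, 2.71], [-2.98, 2.98]. Speed limits (rad/s): [2.39, 2.39, 3.14, 3.14, 3.14, 3.14].

INTERFACE

Orientations are given as a unit quaternion [x, y, z, w].
In Python, from cell import robot gives the robot as it stands. The module is installed in compiled form; this text tells all that it offers.
- The arm moves only by the shell command python3 -m creep 'ROWS'. ROWS is JSON, a list of rows, each a list of 5 numbers: the shift along the tool's x, y, z in cm, then the turn about the tool's x in degrees, then the closure, from 0 (fully open) to 1 (shut). A call has 1 to 12 rows; each row shifts and turns the commanded pose from where the row before left it, along the tool's axes as they then stand; what a row does not reach is not made up. A row lasts 1/12 s, in which the tool goes at most 41.7 mm and 7.16 degrees, less where a joint would pass 70% of its speed; a pose out of reach is approached as far as the arm can. A call with a gripper value outside its range is refused whole. The fingers move at their own pace and stop on an object; the grip force is fixed at half the most. Time passes only in rows, so rows that do not move let the fingers close. It gives the time, the measured TCP pose, the force and the opening at its end, in the units of the state.
- robot.get_state(): the state, without advancing time (a new reading comes with each control period).
- robot.get_image(name): name is "side" or "top" or "wrist"; returns (picture, depth): 400x640x3 uint8, red, green, blue; 400x640 float32, mm along the optical axis (not along the pixel's ray), 0 where there is no reading.
- robot.get_calibration(name): a dict with "fovy" (degrees; the focal length in pixels is half the picture's height over the tangent of half this angle, whatever the lens; pixels are square), "cx", "cy" (the principal point, pixels), "R" (3x3) and "t" (3): a world point X has camera coordinates R X + t. Camera axes: x right, y down, z forward; pixel columns grow to the right and rows downward; lengths in mm; the calibration is good to about 2 mm. A picture is of the moment at which its call begins: read the wrist's pose just before it. get_calibration takes no time and is no camera call; for the wrist camera it gives the pose at the moment of the call.
- robot.job_done(): hands the job in, once; it reports no verdict.
The state is a dict: "t": time; "joint_positions": joint angles; "dq": joint speeds; "effort": joint torques, N m; "tcp_pos": TCP position; "orientation": TCP orientation; "ft_force": force on the tool from outside, world axes, zero at the start; "wrist_torque": the same for the moment, N m; "width": finger opening in mm.
Only numpy, scipy, OpenCV 4.12 (cv2) and the standard library are available. Lean on these libraries where they do the work, as an engineer would, in place of code of your own. Each camera call takes 0.05 s, during which the arm holds its last target. There are 200 camera calls.

TASK

Two washed valve springs are in the small perforated pail, whose wire bail lies flat. Swing the bail upright by its red grip while the pail still stands on the table, then carry the pail by the bail and hang it on the drip stand, with the bail wire resting in both prongs of the twin hook and the pail hanging free and still over the pan. Keep both springs in the pail, and leave the other things on the table where they are.

Things in the scene. Friction and masses are not known exactly. Their poses are not given: they have to be found in the camera images.
- pail: Small perforated steel pail (rows of black dots), 100 mm across the rim, 84 at the foot, 77 tall, about 0.4 kg in all, on the table; hung, it may swing for some seconds. Origin: centre of its underside; z up. Its bail swings about an axis parallel to the pail's y, 68 mm above the origin, through ears at y = +-51 mm. At the start the bail lies flat toward the pail's -x.
- bail (a joint): Angle of the bail: 0 = lying flat (level, toward the pail's -x, 68 mm above the pail's underside, on a stop), pi/2 = upright, pi = flat toward +x. Freely swinging: it drops back if let go before it is past upright, and then to the other side.
- bail_grip (a point): Centre of the red grip (14 mm diameter, 30 long along the pail's y) on the bail's crosspiece. Bail of 6 mm wire, 116 mm wide; crosspiece 90 mm from the swing axis, straight for 46 mm either side. Flat, the grip's centre is 40 mm outside the pail's rim; upright, it is 158 mm above the pail's underside, with a 78 mm high opening between wire and rim. The grip is a roller, free on the wire.
- hook_stand: Fixed steel drip stand. Origin on the table under the hook seat, at the centre of a round drip pan (156 mm across, 12 high). A 16 mm post stands at x = +95 mm on a grey foot that ends at x = +121 mm; nothing of the stand is higher than 231 mm. The twin hook points to the stand's -x.
- hook_seat (a point): Rest place of the bail's crosspiece centre, 205 mm up, between two 8 mm prongs at y = +-35 mm (62 mm clear, room for fingers and red grip). Axes as the stand. Prongs run from a crossbar at x +95 mm over a hump (top z +16) into a 16 mm notch here, then up to tips (x -28, top z +26). The crosspiece, along y, comes over the tips from -x, prongs passing between it and the pail rim, then down.
- valve_spring_1: Steel coil spring 30 mm across and 42 mm tall, standing in the pail; origin at the centre of its underside.
- valve_spring_2: The other, equal spring in the pail; origin at the centre of its underside.
- piston_1: Bystander: aluminium piston, 66 mm across, 57 mm tall; origin at the centre of its underside.
- bearing_6206: Bystander: ball bearing, 62 mm across, 16 mm high, lying flat; origin at the centre of its underside.
- sprocket_15: Bystander: small chain sprocket, 79 mm across, 6 mm thick, lying flat; origin at the centre of its underside.
- spark_plug_1: Bystander: spark plug 74 mm long, 24 mm high, lying; origin at the centre of its underside.

How it is judged:
By the outcome, as a careful person would: the job done as asked, in the order asked, and still so for the second after the job is handed in, with the robot touching nothing.
It also fails if it takes over 69 s, if anything falls off the work surface, if the arm or the gripper's body presses on something with over 40 N, if the wrist force passes 120 N, or if a joint passes its speed limit or range.

## Working session

There is one attempt and no reset: what is moved stays moved. The work goes in short steps, Python scripts to look and compute and a shell command to move; the robot and the scene stay as the last step left them, time stands still between calls to the robot, and variables do not carry over. Pictures are saved under pics/ and viewed, about 8 in all and at most 12, crops included, and the job is handed in when it is done.

```bash
mkdir -p pics; ls; cat > h.py <<'E'
import numpy as np, cv2
from scipy.spatial.transform import Rotation as Rn
from cell import robot
def grab(n,save=None):
    c=robot.get_calibration(n); im,d=robot.get_image(n)
    if save: cv2.imwrite('pics/'+save,im[:,:,::-1])
    f=200/np.tan(np.radians(c['fovy'])/2)
    v,u=np.mgrid[0:400,0:640]
    P=np.stack([(u-c['cx'])*d/f,(v-c['cy'])*d/f,d],-1)
    W=(P-np.array(c['t']))@np.array(c['R'])
    W[d==0]=np.nan
    return im,d,W
E
python3 - <<'E'
from h import *
np.set_printoptions(precision=3,suppress=True)
s=robot.get_state();print(s)
print(Rn.from_quat(s['orientation']).as_matrix())
for n in('top','side'):
    im,d,W=grab(n,n+'0.png'); np.save(n+'0.npy',W)
    c=robot.get_calibration(n);print(n,c)
E
```

```text
pics
{'t': 0.0, 'joint_positions': array([ 1.179,  0.36 ,  1.511,  0.   ,  1.273, -0.115]), 'dq': array([ 0.001,  0.   , -0.   , -0.   , -0.002,  0.   ]), 'effort': array([  0.002, -51.537, -27.073,   0.068,   0.035,  -0.   ]), 'tcp_pos': array([163.839, 576.825, 403.809]), 'orientation': array([-0.427,  0.565,  0.426,  0.564]), 'ft_force': array([ 0.237, -1.323,  0.045]), 'wrist_torque': array([-0.028, -0.055,  0.027]), 'width': 87.92918346217384}
[[-0.001 -0.962  0.273]
 [-0.002  0.273  0.962]
 [-1.     0.    -0.002]]
top {'fovy': 49.971174612750836, 'cx': 316.7503788511323, 'cy': 196.8005979860383, 'R': array([[-0.008, -1.   , -0.005],
       [-0.977,  0.009, -0.213],
       [ 0.213,  0.003, -0.977]]), 't': array([211.815, 490.056, 891.129])}
side {'fovy': 48.04802383205748, 'cx': 322.289287795372, 'cy': 195.5229950148588, 'R': array([[ 0.998, -0.056,  0.025],
       [-0.009, -0.53 , -0.848],
       [ 0.06 ,  0.846, -0.529]]), 't': array([-466.388,  210.282,  856.67 ])}
```

View pics/top0.png

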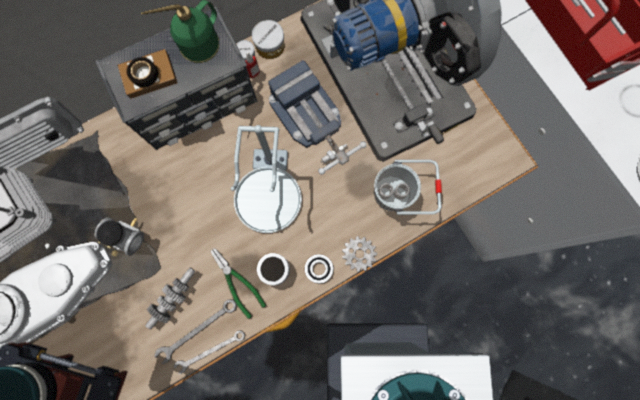

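View pics/side0.png

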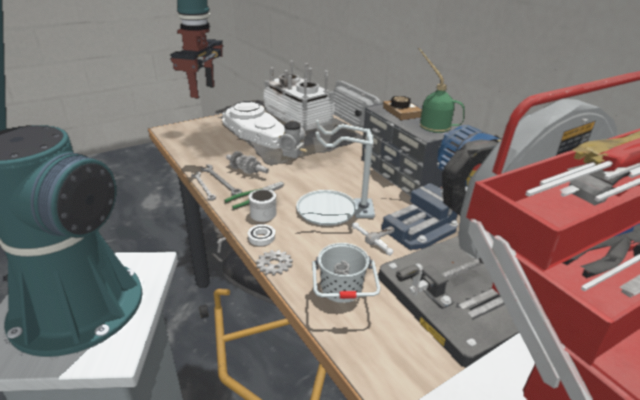

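The top view shows the pail at about (398,188) with its bail to the right and the red grip at (439,187). The pan is at (268,200), the post foot at (270,158), and the prongs run from (258,128) toward (237,190) and (275,190), pointing at the robot. The side view agrees.

```bash
python3 - <<'E'
from h import *
from scipy.optimize import least_squares
np.set_printoptions(precision=1,suppress=True)
def circ(P):
    f=lambda p:np.hypot(P[:,0]-p[0],P[:,1]-p[1])-p[2]
    return least_squares(f,[*P[:,:2].mean(0),50],loss='soft_l1').x
for n in('top','side'):
    W=np.load(n+'0.npy'); im=cv2.imread('pics/'+n+'0.png').astype(int)
    b,g,r=im[...,0],im[...,1],im[...,2]
    u0,u1,v0,v1=(370,460,150,230) if n=='top' else (300,390,230,320)
    box=np.zeros((400,640),bool);box[v0:v1,u0:u1]=1
    m=box&(r>150)&(g<80)&(b<80); P=W[m]
    print(n,'red',m.sum(),np.nanmedian(P,0),np.nanmin(P,0),np.nanmax(P,0))
    z=W[...,2]; k=box&(abs(z-76)<5); P=W[k]; gr=np.nanmedian(W[m],0)
    P0=P
    for i in range(3):
        c=circ(P); P=P[abs(np.hypot(P[:,0]-c[0],P[:,1]-c[1])-c[2])<6]
    print('rim',len(P),c)
    k=box&(abs(z-68)<6)&~m; Q=W[k]; Q=Q[np.hypot(Q[:,0]-c[0],Q[:,1]-c[1])>68]
    if len(Q): 
        x=Q[:,:2]-c[:2]; print('wire',len(Q),Q.min(0),Q.max(0))
        dirn=(gr[:2]-c[:2]);print('ang grip',np.degrees(np.arctan2(dirn[1],dirn[0])),np.hypot(*dirn))
    # pan/stand
    box[:]=0
    u0,u1,v0,v1=(220,310,110,240) if n=='top' else (285,380,115,225)
    box[v0:v1,u0:u1]=1
    P=W[box&(z>5)&(z<16)];
    h=cv2.convexHull(P[:,:2].astype(np.float32))[:,0]; print('panhull',circ(h),cv2.minEnclosingCircle(h))
    H=W[box&(z>190)&(z<245)]; print('high',len(H)); 
    if len(H): print(H[np.argsort(H[:,0])][::max(1,len(H)//40)])
    p=W[box&(z>60)&(z<180)]; print('post',len(p),np.median(p,0) if len(p) else '')
E
```

```text
top red 64 [508.6 -54.6  73.5] [495.9 -61.2  69.3] [522.  -49.3  76.8]
rim 160 [510.5  20.8  56.7]
wire 212 [450.1 -62.   66.1] [571.8  -9.5  73.7]
ang grip -91.4610953128834 75.4447056147978
panhull [563.4 346.5 164.5] ((560.21875, 337.4292297363281), 174.87521362304688)
high 764
[[465.4 287.3 226.7]
 [470.1 288.8 229.9]
 [474.7 286.4 218.7]
 [481.9 284.3 204.5]
 [487.3 357.9 208.6]
 [492.  286.5 202.7]
 [496.7 359.4 202.1]
 [501.  358.1 200.1]
 [505.3 288.5 203.5]
 [508.5 290.1 205.8]
 [512.4 355.1 208. ]
 [515.8 289.4 213.9]
 [519.3 355.4 217.1]
 [522.6 283.6 216.5]
 [526.5 286.7 222.8]
 [530.1 283.7 217.3]
 [533.7 353.5 220.2]
 [537.6 287.4 218.2]
 [542.9 354.6 215.7]
 [547.1 283.8 218.5]
 [551.8 285.9 216.4]
 [556.3 288.  214.7]
 [561.1 353.7 213.9]
 [565.3 352.  213.1]
 [569.3 350.3 213. ]
 [574.7 353.9 214.7]
 [580.2 356.7 210.6]
 [584.4 351.3 210. ]
 [586.2 313.1 199. ]
 [587.2 279.8 206.1]
 [587.8 319.1 210.6]
 [588.6 310.  208.3]
 [589.5 340.6 206.9]
 [590.2 285.3 208.9]
 [591.  340.5 208.1]
 [591.6 347.4 212. ]
 [592.5 351.6 209.9]
 [593.7 357.9 206.8]
 [594.4 349.7 209.9]
[... 575 characters left out ...]
491.  354.7 201.6]
 [493.7 359.4 202.1]
 [498.1 354.3 204.3]
 [502.4 283.3 203.7]
 [505.1 350.8 203.3]
 [508.9 281.3 207.2]
 [511.7 285.1 202.9]
 [514.7 354.4 212.1]
 [517.4 355.5 206.4]
 [520.1 282.7 213.9]
 [524.3 354.5 212. ]
 [528.9 282.1 219.1]
 [533.3 281.3 219.5]
 [536.  285.7 220. ]
 [540.5 284.8 217.9]
 [544.9 282.1 216.7]
 [548.  353.3 217.7]
 [552.9 353.2 215.2]
 [556.7 281.8 209.3]
 [560.6 277.4 211.4]
 [565.2 354.8 214.5]
 [568.2 281.2 207.1]
 [572.6 282.2 211.6]
 [577.4 352.7 210.2]
 [580.9 276.4 211.8]
 [583.9 312.1 207.8]
 [585.1 302.3 204.8]
 [586.5 330.3 207.3]
 [588.  293.8 211.2]
 [589.6 336.1 209.8]
 [591.4 300.8 210.5]
 [593.2 345.1 211. ]]
post 1088 [592.7 557.  103.4]
```

```bash
python3 - <<'E'
import cv2,numpy as np
a=cv2.imread('pics/top0.png');b=cv2.imread('pics/side0.png')
A=cv2.resize(a[105:245,215:455],None,fx=3.2,fy=3.2,interpolation=3)
cv2.imwrite('pics/c0.png',A)
E
```

```text
(no output)
```

View pics/c0.png

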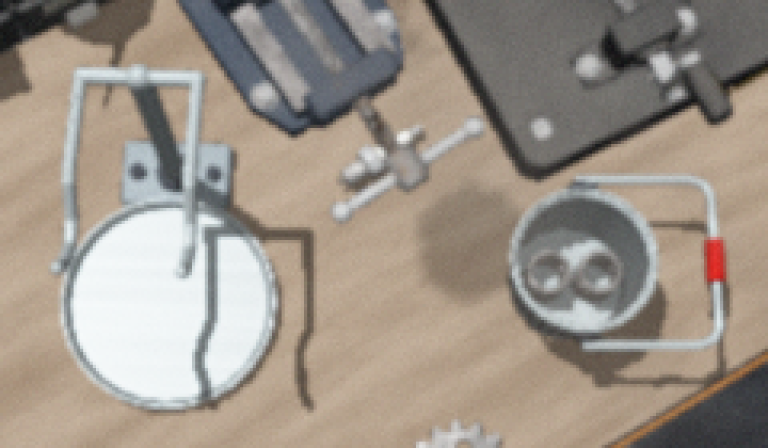

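The enlarged view shows the bail flat toward world -y with its crosspiece along world x. The prong tips are on the robot side and the crossbar is away. My estimates are grip ≈ (508,-57,68), and seat ≈ (494,320) with yaw about -2°. Next I move above the grip and check from near.

```bash
python3 -m creep '[[0,0,0,-4.85,0],[0,0,0,-4.85,0],[0,0,0,-4.8,0],[0,0,-1,0,0],[0,-0.7,-2,0,0],[0,-1.5,-2.6,0,0],[0,-1.5,-2.6,0,0],[0,-1.5,-2.6,0,0],[0,-1.5,-2.6,0,0],[0,-1.5,-2.6,0,0],[0,-1.5,-2.6,0,0],[0,-1.5,-2.6,0,0]]'
python3 -m creep '[[0,-1.5,-2.6,0,0],[0,-1.5,-2.6,0,0],[0,-1.5,-2.6,0,0],[0,-1.5,-2.6,0,0],[0,-1.5,-2.6,0,0.3],[0,-1.5,-2.6,0,0.5],[0,-1.5,-2.6,0,0.6],[0,-1.5,-2.6,0,0.6],[0,-1.5,-2.6,0,0.6],[0,-1.5,-2.6,0,0.6],[0,-1.5,-2.6,0,0.6],[0,-1.5,-2.6,0,0.6]]'
python3 -m creep '[[0,-1.5,-2.6,0,0.6],[0,-1.5,-2.6,0,0.6],[0,-1.5,-2.6,0,0.6],[0,-0.7,-2,0,0.6],[0,0,-1,0,0.6],[0,0,0,0,0.6]]'
python3 - <<'E'
from h import *
np.set_printoptions(precision=3,suppress=True)
s=robot.get_state();print(s['t'],s['tcp_pos'],s['width'],s['joint_positions'],s['ft_force']);print(Rn.from_quat(s['orientation']).as_matrix())
im,d,W=grab('wrist','w1.png');np.save('w1.npy',W)
c=robot.get_calibration('wrist');print(c)
E
```

```text
t: 1.1
tcp_pos: [270.7, 360.5, 404.4]
orientation: [-0.493, 0.507, 0.493, 0.506]
ft_force: [1.0, 0.2, 0.8]
width: 87.7
t: 2.1
tcp_pos: [443.0, 44.7, 404.5]
orientation: [-0.493, 0.507, 0.493, 0.507]
ft_force: [-0.1, -0.5, -0.9]
width: 38.2
t: 2.6
tcp_pos: [492.3, -64.4, 404.3]
orientation: [-0.493, 0.507, 0.493, 0.507]
ft_force: [-0.2, -0.2, -0.7]
width: 35.3
2.6 [492.303 -64.365 404.315] 35.31584248113015 [-0.269  0.21   1.728 -0.001  1.204 -1.812] [-0.16  -0.205 -0.656]
[[-0.001 -1.     0.028]
 [-0.     0.028  1.   ]
 [-1.     0.001 -0.   ]]
{'fovy': 62.08647904073975, 'cx': 323.68424320648865, 'cy': 196.11129772809724, 'R': array([[ 0.028,  1.   ,  0.001],
       [ 0.962, -0.027,  0.271],
       [ 0.271, -0.007, -0.963]]), 't': array([  50.779, -507.944,  256.163])}
```

View pics/w1.png

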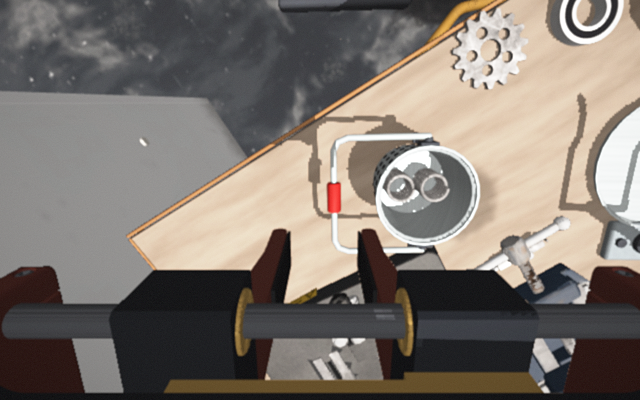

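The wrist view shows the grip at (334,197), between the fingers in y, and the pail rim at about (428,195). Both springs are inside. Next I measure the grip accurately.

```bash
python3 - <<'E'
from h import *
np.set_printoptions(precision=1,suppress=True)
W=np.load('w1.npy'); im=cv2.imread('pics/w1.png').astype(int)
b,g,r=im[...,0],im[...,1],im[...,2]
box=np.zeros((400,640),bool);box[120:255,320:350]=1
m=box&(r>140)&(g<80)&(b<80);P=W[m];print('red',m.sum(),np.nanmedian(P,0),np.nanmin(P,0),np.nanmax(P,0))
k=box&(abs(W[...,2]-69)<6)&~m;Q=W[k];Q=Q[abs(Q[:,1]-np.median(Q[:,1]))<8]
p=np.polyfit(Q[:,0],Q[:,1],1);print('cross',len(Q),Q.min(0),Q.max(0),np.degrees(np.arctan(p[0])),np.polyval(p,508))
box[:]=0;box[125:260,360:490]=1
k=box&(abs(W[...,2]-77)<3);R=W[k];h=cv2.convexHull(R[:,:2].astype(np.float32));print('rim',cv2.minEnclosingCircle(h))
E
```

```text
red 309 [505.8 -57.4  73.6] [493.8 -63.   69.3] [521.6 -50.6  76.1]
cross 628 [450.  -63.9  65.7] [567.5 -48.1  74.9] -0.2708043629395724 -56.261016471924776
rim ((509.1581726074219, 33.48263931274414), 53.07733917236328)
```

```bash
python3 -m creep '[[0,-0.5,0.3,0,0.6],[1,-0.5,0.3,0,0.6],[2,-0.55,0.2,0,0.6],[2,0,0,0,0.6],[2,0,0,0,0.6],[2,0,0,0,0.6],[2,0,0,0,0.6],[2,0,0,0,0.6],[1,0,0,0,0.6],[0.5,0,0,0,0.6],[0.5,0,0,0,0.6],[0,0,0,0,0.6]]'
python3 - <<'E'
from h import *
grab('wrist','w2.png')
E
```

```text
t: 3.65
tcp_pos: [508.6, -54.7, 254.3]
orientation: [-0.494, 0.506, 0.494, 0.506]
ft_force: [-0.6, -0.6, -0.6]
width: 35.2
```

View pics/w2.png

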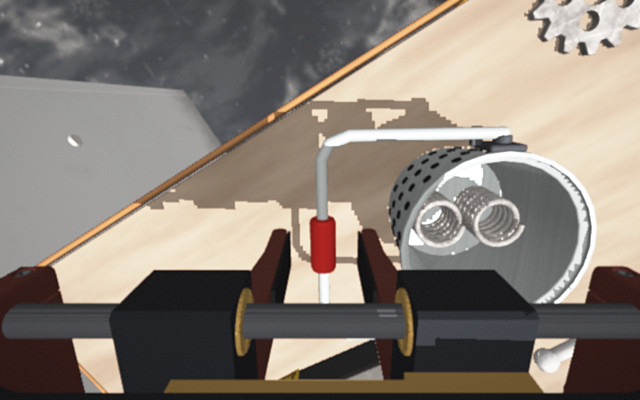

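The grip, at (322,245), is centred between the fingers and clear of the rim. I lower 20 mm and close.

```bash
python3 -m creep '[[0.7,0,-0.1,0,0.6],[0.7,0,-0.1,0,0.6],[0.6,0,0,0,0.6],[0,0,0,0,0.6],[0,0,0,0,1],[0,0,0,0,1],[0,0,0,0,1],[0,0,0,0,1],[0,0,0,0,1],[0,0,0,0,1]]'
```

```text
t: 4.53
tcp_pos: [508.5, -57.1, 234.9]
orientation: [-0.494, 0.506, 0.494, 0.506]
ft_force: [-0.8, 1.5, 1.0]
width: 13.6
```

Gripped: the opening is 13.6 mm on the 14 mm roller. Now I swing the bail along the 90 mm arc, slowly.

```bash
python3 -m creep '[[-0.59,0,0.04,0,1],[-0.59,0,0.04,0,1],[-0.58,0,0.115,0,1],[-0.58,0,0.115,0,1],[-0.56,0.01,0.19,0,1],[-0.56,0.01,0.19,0,1],[-0.53,0.01,0.26,0,1],[-0.53,0.01,0.26,0,1],[-0.49,0.01,0.33,0,1],[-0.49,0.01,0.33,0,1],[-0.44,0.01,0.39,0,1],[-0.44,0.01,0.39,0,1]]'
python3 -m creep '[[-0.39,0.01,0.44,0,1],[-0.39,0.01,0.44,0,1],[-0.33,0.01,0.49,0,1],[-0.33,0.01,0.49,0,1],[-0.26,0.01,0.53,0,1],[-0.26,0.01,0.53,0,1],[-0.19,0.01,0.56,0,1],[-0.19,0.01,0.56,0,1],[-0.11,0.01,0.58,0,1],[-0.11,0.01,0.58,0,1],[-0.04,0.01,0.59,0,1],[-0.04,0.01,0.59,0,1]]'
python3 -m creep '[[0,0,0,0,1],[0,0,0,0,1],[0,0,0,0,1]]'
python3 - <<'E'
from h import *
im,d,W=grab('side'); im2,_,W2=grab('wrist')
o=np.vstack([cv2.resize(im[200:330,270:430],(640,520)[:2]),])
o=np.hstack([cv2.resize(im[200:330,270:430],(400,325)),cv2.resize(im2[60:400,120:560],(400,325))])
cv2.imwrite('pics/s3.png',o[:,:,::-1])
box=np.zeros((400,640),bool);box[200:330,270:430]=1
r,g,b=[im[...,i].astype(int) for i in range(3)]
m=box&(r>150)&(g<80)&(b<80);print(m.sum(),np.nanmedian(W[m],0),np.argwhere(m).mean(0))
E
```

```text
t: 5.53
tcp_pos: [508.6, -30.4, 299.1]
orientation: [-0.494, 0.506, 0.494, 0.506]
ft_force: [1.0, -0.7, -0.7]
width: 12.7
t: 6.53
tcp_pos: [509.0, 33.8, 325.2]
orientation: [-0.494, 0.506, 0.494, 0.506]
ft_force: [1.7, 0.3, 3.7]
width: 13.0
t: 6.78
tcp_pos: [509.0, 33.5, 325.1]
orientation: [-0.494, 0.506, 0.494, 0.506]
ft_force: [2.9, -0.1, 5.9]
width: 12.9
2 [495.52391303  27.67781579 162.87529453] [224.5 339. ]
```

View pics/s3.png

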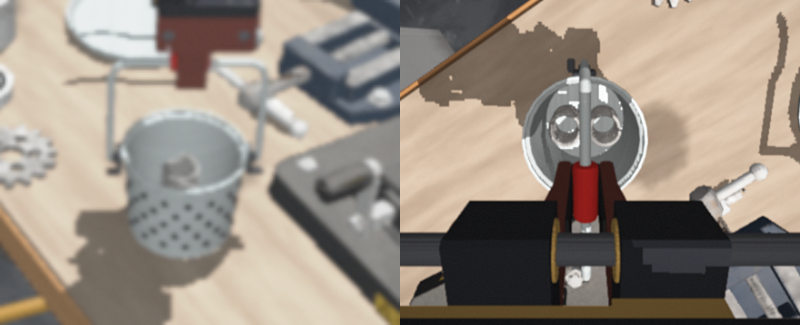

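The bail is upright with the crosspiece over the pail's middle. The pail still stands on the table with its springs in. Now I lift gently and fit the stand's yaw from the first pictures.

```bash
python3 -m creep '[[-0.2,0,0,0,1],[-0.4,0,0,0,1],[-0.6,0,0,0,1],[-0.8,0,0,0,1],[-1.2,0,0,0,1],[-1.4,0,0,0,1],[-1.4,0,0,0,1],[-1.4,0,0,0,1],[-1.2,0,0,0,1],[-0.8,0,0,0,1],[-0.4,0,0,0,1],[-0.2,0,0,0,1]]'
python3 - <<'E'
from h import *
np.set_printoptions(precision=1,suppress=True)
for n in('top','side'):
    W=np.load(n+'0.npy');z=W[...,2]
    with np.errstate(all='ignore'): m=(z>192)&(z<240)&(W[...,1]>265)&(W[...,1]<375)&(W[...,0]>450)&(W[...,0]<610)
    H=W[m]
    for lo,hi in((270,300),(340,370)):
        P=H[(H[:,1]>lo)&(H[:,1]<hi)&(H[:,0]<580)]
        p=np.polyfit(P[:,0],P[:,1],1);print(n,len(P),'yaw',np.degrees(np.arctan(p[0])),'y@494',np.polyval(p,494),'xmin',P[:,0].min())
        for a in range(476,516,4):
            q=P[abs(P[:,0]-a)<2];print((a,round(float(np.percentile(q[:,2],80)),1)) if len(q) else '',end=' ')
        print()
    C=H[(H[:,1]>290)&(H[:,1]<345)&(H[:,0]>575)];p=np.polyfit(C[:,1],C[:,0],1);print('bar',len(C),np.degrees(np.arctan(-p[0])),np.polyval(p,320))
E
```

```text
t: 7.88
tcp_pos: [508.5, 33.2, 425.4]
orientation: [-0.494, 0.506, 0.494, 0.506]
ft_force: [-1.4, 0.2, -4.2]
width: 13.1
top 246 yaw -2.3740168215049904 y@494 287.25538638508084 xmin 465.3650319919137
(476, 217.3) (480, 212.6) (484, 210.0) (488, 204.1) (492, 202.8) (496, 201.9) (500, 202.0) (504, 203.5) (508, 207.9) (512, 210.7) 
top 247 yaw -2.0782623067931545 y@494 356.6981637515943 xmin 468.42844865914685
(476, 229.6) (480, 215.5) (484, 212.4) (488, 207.2) (492, 204.4) (496, 201.9) (500, 203.7) (504, 202.7) (508, 204.5) (512, 208.0) 
bar 180 -3.483797430275087 591.1180502293217
side 210 yaw -2.5374010527129287 y@494 284.5777619760295 xmin 463.2214477542124
(476, 215.3) (480, 208.7) (484, 206.2) (488, 201.7) (492, 202.5) (496, 202.8) (500, 201.4) (504, 204.8) (508, 208.0) (512, 213.4) 
side 197 yaw -2.1837877795888456 y@494 354.5164133269498 xmin 466.46572289750327
(476, 217.7) (480, 213.6) (484, 208.5) (488, 205.5) (492, 202.4) (496, 201.9) (500, 202.5) (504, 203.1) (508, 204.9) (512, 208.8) 
bar 55 -2.4093219090718705 589.0547316350352
```

Lifted: the force reads -4.2 N, which fits the pail's weight. The stand's yaw is about -2.4° and the seat is at about (496,321,205). Turning +91.5°.

```bash
python3 -m creep '[[0,0,0,2,1],[0,0,0,4,1],[0,0,0,6,1],[0,0,0,6,1],[0,0,0,6,1],[0,0,0,6,1],[0,0,0,6,1],[0,0,0,6,1],[0,0,0,6,1],[0,0,0,6,1],[0,0,0,6,1],[0,0,0,6,1]]'
python3 -m creep '[[0,0,0,6,1],[0,0,0,6,1],[0,0,0,6,1],[0,0,0,4,1],[0,0,0,2.5,1],[0,0,0,1,1],[0,0,0,0,1],[0,0,0,0,1],[0,0,0,0,1]]'
python3 - <<'E'
from h import *
np.set_printoptions(precision=3,suppress=True)
s=robot.get_state();print(s['tcp_pos'],s['joint_positions']);M=Rn.from_quat(s['orientation']).as_matrix();print(M)
d=np.array([425,324,425])-s['tcp_pos'];print('tool delta cm',M.T@d/10)
E
```

```text
t: 8.88
tcp_pos: [508.2, 33.1, 424.0]
orientation: [-0.137, 0.694, 0.137, 0.693]
ft_force: [0.3, 0.2, -4.3]
width: 13.4
t: 9.63
tcp_pos: [508.6, 33.1, 424.6]
orientation: [0.017, 0.707, -0.017, 0.707]
ft_force: [-0.4, -0.2, -4.4]
width: 13.4
[508.571  33.133 424.62 ] [-0.071  0.21   1.674 -0.     1.258 -0.022]
[[-0.001  0.049  0.999]
 [-0.     0.999 -0.049]
 [-1.    -0.    -0.001]]
tool delta cm [-0.035 28.644 -9.768]
```

```bash
python3 -m creep '[[0,0.3,-0.1,0,1],[0,0.6,-0.2,0,1],[0,0.9,-0.31,0,1],[0,1.2,-0.41,0,1],[0,1.51,-0.515,0,1],[0,1.51,-0.515,0,1],[0,1.51,-0.515,0,1],[0,1.51,-0.515,0,1],[0,1.51,-0.515,0,1],[0,1.51,-0.515,0,1],[0,1.51,-0.515,0,1],[0,1.51,-0.515,0,1]]'
python3 -m creep '[[0,1.51,-0.515,0,1],[0,1.51,-0.515,0,1],[0,1.51,-0.515,0,1],[0,1.51,-0.515,0,1],[0,1.51,-0.515,0,1],[0,1.51,-0.515,0,1],[0,1.51,-0.515,0,1],[0,1.2,-0.41,0,1],[0,0.9,-0.31,0,1],[0,0.6,-0.2,0,1],[0,0.3,-0.1,0,1],[0,0,0,0,1]]'
python3 -m creep '[[0,0,0,0,1],[0,0,0,0,1],[0,0,0,0,1],[0,0,0,0,1],[0,0,0,0,1],[0,0,0,0,1],[0,0,0,0,1],[0,0,0,0,1],[0,0,0,0,1],[0,0,0,0,1],[0,0,0,0,1],[0,0,0,0,1]]'
python3 - <<'E'
from h import *
im,_,W=grab('top');im2,_,W2=grab('side');np.save('t4.npy',W);np.save('s4.npy',W2)
cv2.imwrite('pics/t4f.png',im[:,:,::-1]);cv2.imwrite('pics/s4f.png',im2[:,:,::-1])
o=np.hstack([cv2.resize(im[100:260,190:350],(400,400)),cv2.resize(im2[90:250,250:410],(400,400))])
cv2.imwrite('pics/c4.png',o[:,:,::-1])
E
```

```text
t: 10.63
tcp_pos: [463.8, 188.1, 424.9]
orientation: [0.017, 0.707, -0.017, 0.707]
ft_force: [-0.2, -0.5, -4.5]
width: 13.4
t: 11.63
tcp_pos: [425.2, 324.6, 424.8]
orientation: [0.017, 0.707, -0.017, 0.707]
ft_force: [0.6, 0.2, -4.2]
width: 13.1
t: 12.63
tcp_pos: [425.4, 324.2, 424.8]
orientation: [0.018, 0.707, -0.018, 0.707]
ft_force: [0.8, 0.3, -4.2]
width: 13.2
```

View pics/c4.png

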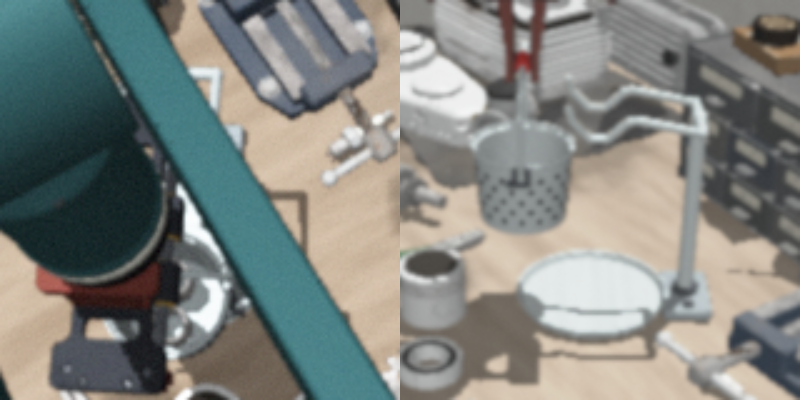

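The side view shows the pail hanging level from the grip at crop (522,62), in front of the prong tips at (568,85). The top view is blocked by the arm. Next I check where the crosspiece lies relative to the prongs in the same camera.

```bash
python3 - <<'E'
from h import *
np.set_printoptions(precision=1,suppress=True)
W=np.load('s4.npy'); im=cv2.imread('pics/s4f.png').astype(int);b,g,r=im[...,0],im[...,1],im[...,2]
box=np.zeros((400,640),bool);box[100:130,445-160:330]=1;box[95:150,280:330]=1
m=box&(r>130)&(g<70)&(b<70);print('red',m.sum(),np.nanmedian(W[m],0),np.nanmin(W[m],0),np.nanmax(W[m],0))
X,Y,Z=W[...,0],W[...,1],W[...,2]
w=(Z>185)&(Z<275)&(X>395)&(X<455)&(Y>240)&(Y<400)&~m
P=W[w];P=P[np.argsort(P[:,1])];print(len(P));print(P[::max(1,len(P)//25)])
R=W[(Z>150)&(Z<185)&(X>350)&(X<500)&(Y>250)&(Y<400)];print('rim',R.min(0),R.max(0))
E
```

```text
red 11 [425.8 310.8 264.5] [421.3 307.8 259.9] [428.  325.9 265.9]
281
[[422.9 259.7 231.9]
 [425.1 262.8 232.9]
 [422.8 263.5 193.7]
 [420.7 263.9 222.8]
 [425.2 264.3 237. ]
 [423.  264.8 243.9]
 [423.1 265.3 253. ]
 [420.9 266.  248. ]
 [425.3 269.1 258.4]
 [425.4 276.5 262.3]
 [423.4 300.4 261.8]
 [437.  309.4 258.2]
 [416.7 310.3 250.6]
 [412.2 310.8 250.4]
 [421.3 311.4 264.5]
 [416.7 312.  247.5]
 [416.9 312.6 266.4]
 [432.5 313.  266.3]
 [439.3 313.3 270.9]
 [432.6 314.1 272.9]
 [416.8 314.9 260.7]
 [416.9 317.2 266.9]
 [419.2 325.  263.9]
 [426.  332.7 265.7]
 [428.8 371.1 260.7]
 [428.9 379.4 219.5]]
rim [376.2 261.4 150. ] [473.4 380.7 184.8]
```

The crosspiece is square to the stand and about 27 mm above the tips. It needs +70 mm along the tool z, which also brings y in line.

```bash
python3 -m creep '[[0,0,0.2,0,1],[0,0,0.4,0,1],[0,0,0.6,0,1],[0,0,0.8,0,1],[0,0.05,0.8,0,1],[0,0.05,0.8,0,1],[0,0,0.8,0,1],[0,0,0.8,0,1],[0,0,0.8,0,1],[0,0,0.5,0,1],[0,0,0.3,0,1],[0,0,0.2,0,1]]'
python3 -m creep '[[0,0,0,0,1],[0,0,0,0,1],[0,0,0,0,1],[0,0,0,0,1],[0,0,0,0,1],[0,0,0,0,1],[0.2,0,0,0,1],[0.4,0,0,0,1],[0.6,0,0,0,1],[0.6,0,0,0,1],[0.6,0,0,0,1],[0.6,0,0,0,1]]'
python3 -m creep '[[0.5,0,0,0,1],[0.3,0,0,0,1],[0.2,0,0,0,1],[0,0,0,0,1],[0,0,0,0,1]]'
python3 - <<'E'
from h import *
np.set_printoptions(precision=1,suppress=True)
im2,_,W=grab('side');im,_,_=grab('wrist');np.save('s5.npy',W)
X,Y,Z=W[...,0],W[...,1],W[...,2]
w=(Z>180)&(Z<240)&(X>470)&(X<525)&(Y>255)&(Y<390)
P=W[w];
for a in range(258,390,6):
    q=P[abs(P[:,1]-a)<3]
    if len(q):print(a,len(q),np.median(q,0),q[:,2].max())
o=np.hstack([cv2.resize(im2[90:250,250:410],(400,400)),cv2.resize(im,(400,400))])
cv2.imwrite('pics/c5.png',o[:,:,::-1])
E
```

```text
t: 13.73
tcp_pos: [495.8, 321.6, 424.7]
orientation: [0.018, 0.707, -0.018, 0.707]
ft_force: [0.4, -0.4, -5.1]
width: 13.3
t: 14.73
tcp_pos: [495.2, 321.6, 393.8]
orientation: [0.017, 0.707, -0.018, 0.707]
ft_force: [-0.0, -0.2, -4.1]
width: 13.0
t: 15.15
tcp_pos: [495.5, 321.7, 384.9]
orientation: [0.018, 0.707, -0.018, 0.707]
ft_force: [0.3, -0.3, -3.8]
width: 13.2
258 10 [493.  260.1 193.5] 205.67615286343184
264 27 [492.1 262.7 196.5] 215.2724751475941
270 8 [494.1 269.6 217.7] 220.99450985153572
276 3 [492.3 276.5 221.8] 223.14418694654773
282 73 [502.4 283.2 208.5] 228.0721314197843
288 30 [482.1 287.  211.2] 224.34148082626763
294 3 [493.6 295.9 220.8] 222.40757710090784
300 2 [495.1 301.5 221.5] 222.19518701295559
306 55 [498.9 307.7 221.5] 239.84940685207323
312 84 [488.  310.6 223.8] 239.81878314015606
318 6 [496.3 318.2 223.9] 225.06321440008438
324 8 [498.8 324.7 223.9] 225.46935758559647
330 6 [499.3 329.7 224.9] 225.75555382878002
336 3 [493.8 333.9 223.5] 224.54936672497914
348 8 [508.1 348.4 214.6] 222.5067592614404
354 33 [478.6 354.3 216.6] 229.5737957643753
360 13 [481.2 357.7 215.1] 231.15227740184528
366 1 [498.4 365.4 220.3] 220.27249107407388
378 1 [497.9 376.7 181.1] 181.0790364182865
```

View pics/c5.png

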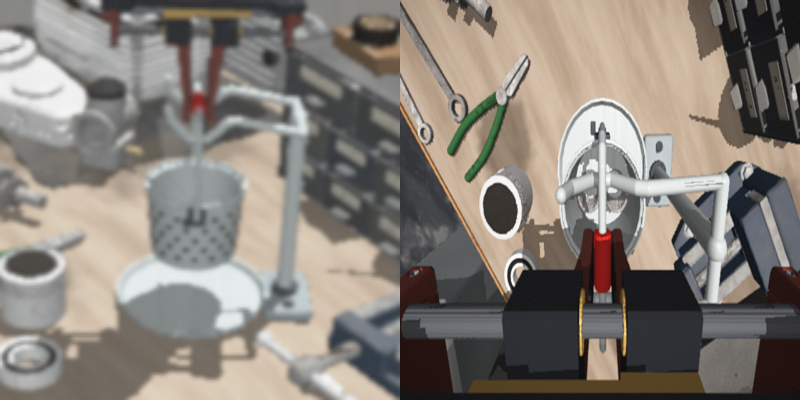

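The crosspiece lies between the tips and the hump, over both notches. In the wrist view it crosses the prong dip at (602,185). The remaining 13 mm down goes slowly.

```bash
python3 -m creep '[[0.2,0,0,0,1],[0.2,0,0,0,1],[0.2,0,0,0,1],[0.2,0,0,0,1],[0.2,0,0,0,1],[0.1,0,0,0,1],[0,0,0,0,1],[0,0,0,0,1]]'
python3 -m creep '[[0.1,0,0,0,1],[0.1,0,0,0,1],[0,0,0,0,1],[0,0,0,0,1],[0,0,0,0,1]]'
```

```text
t: 15.92
tcp_pos: [495.4, 321.6, 373.7]
orientation: [0.018, 0.707, -0.018, 0.707]
ft_force: [0.1, 0.3, -5.3]
width: 13.4
t: 16.33
tcp_pos: [495.5, 321.7, 372.0]
orientation: [0.018, 0.707, -0.018, 0.707]
ft_force: [-0.4, -0.5, -3.0]
width: 13.4
```

```bash
python3 -m creep '[[0.1,0,0,0,1],[0,0,0,0,1],[0,0,0,0,1],[0,0,0,0,1]]'
python3 -m creep '[[0.1,0,0,0,1],[0,0,0,0,1],[0,0,0,0,1],[0,0,0,0,1]]'
python3 -m creep '[[0.1,0,0,0,1],[0,0,0,0,1],[0,0,0,0,1],[0,0,0,0,1]]'
```

```text
t: 16.67
tcp_pos: [495.5, 321.7, 371.6]
orientation: [0.018, 0.707, -0.018, 0.707]
ft_force: [-1.4, -1.2, 4.7]
width: 13.2
t: 17.0
tcp_pos: [495.5, 321.7, 371.4]
orientation: [0.018, 0.706, -0.017, 0.707]
ft_force: [-3.8, -2.2, 10.2]
width: 13.2
t: 17.33
tcp_pos: [495.5, 321.7, 371.2]
orientation: [0.018, 0.706, -0.017, 0.708]
ft_force: [-5.4, -2.9, 17.0]
width: 12.8
```

The crosspiece is seated: contact came at the expected height. I relax the pressing, then open slowly.

```bash
python3 -m creep '[[-0.1,0,0,0,1],[-0.1,0,0,0,1],[-0.05,0,0,0,1],[0,0,0,0,1],[0,0,0,0,1]]'
python3 -m creep '[[0,0,0,0,0.8],[0,0,0,0,0.75],[0,0,0,0,0.7],[0,0,0,0,0.65],[0,0,0,0,0.6],[0,0,0,0,0.6],[0,0,0,0,0.6],[0,0,0,0,0.6],[0,0,0,0,0.6]]'
python3 - <<'E'
from h import *
im2,_,W=grab('side');im,_,_=grab('wrist')
o=np.hstack([cv2.resize(im2[90:250,250:410],(400,400)),cv2.resize(im,(400,400))])
cv2.imwrite('pics/c6.png',o[:,:,::-1])
E
```

```text
t: 17.75
tcp_pos: [495.5, 321.7, 371.6]
orientation: [0.018, 0.707, -0.018, 0.707]
ft_force: [-1.7, -0.7, 5.1]
width: 13.0
t: 18.5
tcp_pos: [495.4, 321.7, 371.3]
orientation: [0.018, 0.707, -0.018, 0.707]
ft_force: [0.3, -0.2, -0.5]
width: 35.1
```

View pics/c6.png

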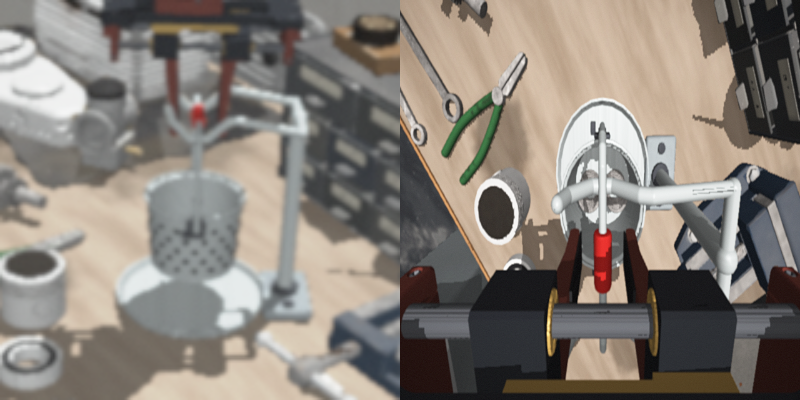

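The fingers are open and the bail hangs in both notches. I retract straight up, move back and let the pail settle.

```bash
python3 -m creep '[[-0.5,0,0,0,0.6],[-0.8,0,0,0,0.6],[-1,0,0,0,0.6],[-1.5,0,0,0,0.6],[-2,0,0,0,0.6],[-2,0,0,0,0.6],[-2,0,0,0,0.6],[-2,0,0,0,0.6],[-1,0,0,0,0.6],[0,0,-1,0,0.6],[0,0,-2,0,0.6],[0,0,-3,0,0.6]]'
python3 -m creep '[[0,1,-1,0,0.6],[0,3,0,0,0.6],[0,3,0,0,0.6],[0,3,0,0,0.6],[0,3,0,0,0.6],[0,3,0,0,0.6],[0,3,0,0,0.6],[0,3,0,0,0.6],[0,2,0,0,0.6],[0,1,0,0,0.6],[0,0,0,0,0.6],[0,0,0,0,0.6]]'
for i in 1 2 3 4 5 6 7 8; do python3 -m creep '[[0,0,0,0,0.6],[0,0,0,0,0.6],[0,0,0,0,0.6],[0,0,0,0,0.6],[0,0,0,0,0.6],[0,0,0,0,0.6],[0,0,0,0,0.6],[0,0,0,0,0.6],[0,0,0,0,0.6],[0,0,0,0,0.6],[0,0,0,0,0.6],[0,0,0,0,0.6]]' >/dev/null; done
python3 - <<'E'
from h import *
a,_,W=grab('side');t0=robot.get_state()['t']
for i in range(8): b,_,_=grab('side')
c,_,_=grab('top')
R=lambda i:i[150:205,295:355].astype(float)
print(t0,robot.get_state()['t'],'pail diff',abs(R(a)-R(b)).mean(),'bg diff',abs(a[300:380,200:300].astype(float)-b[300:380,200:300]).mean())
A=cv2.imread('pics/top0.png')[:,:,::-1]
o=np.hstack([cv2.resize(b[90:250,250:410],(400,400)),cv2.resize(c[100:290,200:390],(400,400))])
cv2.imwrite('pics/c7.png',o[:,:,::-1])
E
```

```text
t: 19.6
tcp_pos: [435.6, 324.4, 498.5]
orientation: [0.018, 0.707, -0.018, 0.707]
ft_force: [-0.2, 0.3, 0.2]
width: 35.0
t: 20.6
tcp_pos: [437.5, 574.4, 498.3]
orientation: [0.017, 0.707, -0.018, 0.707]
ft_force: [0.0, -0.6, -0.8]
width: 35.0
28.65 29.1 pail diff 0.6418181818181818 bg diff 0.786
```

View pics/c7.png

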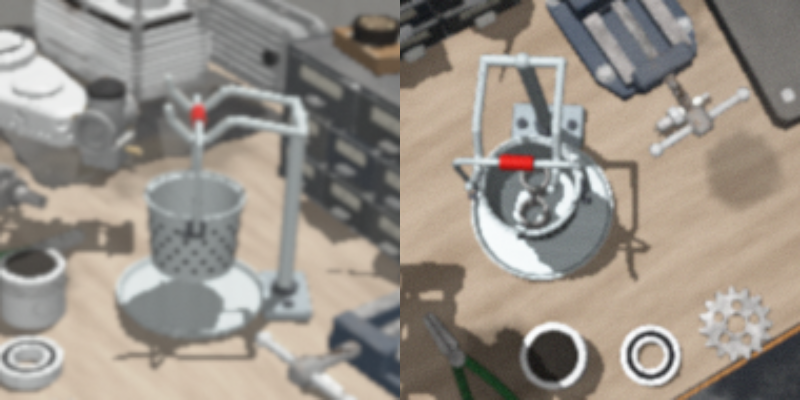

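The bail sits in both prongs and both springs are in the pail. The pail is still (image change is at noise level), and the piston, bearing and sprocket look to be where they were. Handing in.

```bash
python3 -c "
from cell import robot
print(robot.job_done(), robot.get_state()['t'])"
```

```text
the job is handed in; nothing more can be done
the job is handed in; nothing more can be done
```

The pail is hanging on the drip stand with the bail wire in both prongs. I handed the job in at about 29 s of the 69 s allowed.

I gripped the red roller and swung the bail upright on a 90 mm arc while the pail stood on the table. I then lifted the pail, turned it about 91.5°, brought it over the prong tips and lowered it until the wire touched at seat height. After that I let go and moved the arm well clear.

- **Hanging:** the last pictures show the crosspiece in both notches and both springs in the pail, which hangs over the pan. Over 0.45 s, about 9 s after release, the pail area changed no more than the background, so it was still.
- **Forces:** while seating, the wrist force reached about 17 N in the readings after each move, and it was back near zero once I let go.
- **Other things on the table:** by eye, the piston, bearing and sprocket had not moved. I did not check the spark plug; I never picked it out in the pictures, and the arm touched nothing but the pail by the force readings.
- **Disagreement:** the top and side cameras differed by about 2 to 5 mm. I compared the wire and prongs in the side camera alone for the final alignment.

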